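# Set the laminator to the third click and start it

### The arm

A 6-joint arm with a two-finger parallel gripper is mounted at the origin on the work surface. World frame = base frame: x ahead of the robot, y to its left, z up, the work surface at z = 0. Lengths are in m, angles in degrees, forces in N, time in s.
With the tool pointing down it reaches from about 0.35 to 0.875 m from the base axis. Payload 4.2 kg.
Tool frame: the origin (TCP) lies midway between the tips of the shut fingers; the grasp point (between the pads) lies 19 mm behind it; z points along the fingers, y is the line along which they close (so a half turn about z gives the same grasp; the last joint's range is limited). The gripper opens to 87 mm and grips with 3 to 60 N. Pads are 19 mm wide; open, the fingers measure 117 mm over their backs; the gripper's body (75 mm by 190 mm) begins 51 mm behind the grasp point.
Start: joints at [-52.334, 22.042, 0.453, 0, -68.411, -14.817], TCP at [0.243, -0.576, 0.223] pointing down, gripper open.
Joint ranges: [-179.83, 179.83], [-69.29, 118.12], [-61.27, 80.66], [-181.25, 117.63], [-171.15, -9.14], [-177.46, 177.46]. Speed limits (degrees/s): [159.86, 159.86, 180, 180, 180, 180].

### API

Orientations are given as [roll, pitch, yaw] about the fixed x, y, z axes, in that order (R = Rz(yaw) Ry(pitch) Rx(roll)).
In Python, from workcell import env gives the robot as it stands. The module is installed in compiled form; this text tells all that it offers. Calls block until the motion is done:
- env.goto(position, orientation): joint-space move of the TCP to a pose.
- env.move_straight(position, rotation=None, rate=0.15, force_limit=None): straight line of the TCP; rotation=None keeps the orientation; rate is the mean speed in m/s. With force_limit (N) it stops when the force on the tool has changed by that much, and returns True; else False.
- env.set_joints(angles): joint-space move.
- env.gripper_to(opening, grasp_force=None): opening from 0.0 (shut) to 1.0 (fully open); grasp_force is the grip in N (None keeps the last); returns when the fingers have stopped.
- env.dwell(seconds).
- env.inverse_kinematics(position, orientation): joint angles nearest the present ones, or None.
- env.read_state(): the state.
- env.grab_frame(name): name is "scene" or "top" or "wrist"; returns a dict with "image" (400x640x3 uint8, blue, green, red), "fx", "fy", "cx", "cy" (pixels), "D" ([k1, k2, p1, p2, k3] as OpenCV has them; the pictures are not rectified), "position" and "orientation" of the camera in the world. Camera axes: x right, y up, looking along -z (the intrinsics and any distortion apply to the point x, -y, -z); pixel columns grow to the right and rows downward; lengths in m; the calibration is good to about 2 mm. A picture is of the moment at which its call begins. There is no depth.
A pose or a line that the arm cannot do raises env.Unreachable and nothing moves.
- env.close_job(): hands the job in; it is judged then, once.
Trained networks look in a picture, given as the dict that the camera call returned (one of the last four; its "shot" number tells which), for a name from the list of things; names that differ only in an ending like _2 or _b are one class to them, and where a whole thing is asked for, a point or a joint stands for the part that bears it (a point fixed in the world has none). Each returns a list of dicts, best first, with "score" (0 to 1); they miss things now and then, are a little off and sometimes report something else, mostly with a low value. They report only what shows in the picture. A call takes as long as a camera call. They do not tell look-alikes from the thing itself.
- env.search_frame(picture, thing): "xyz" ([x, y, z] in m, in world coordinates, good to about 4 mm: the middle of the surface that is visible of it).
- env.trace(picture, thing): "mask" (400x640 bool, what is visible of it).
The state is a dict: "clock": time; "joint_positions": joint angles; "qvel": joint speeds; "joint_torque": joint torques, N m; "position": TCP position; "tool_rot": TCP orientation; "force": force on the tool from outside, world axes, zero at the start; "wrist_torque": the same for the moment, N m; "opening": opening from 0.0 (shut) to 1.0 (fully open); "finger_force": force on a finger pad.
Only numpy, scipy, OpenCV 4.12 (cv2) and the standard library are available. Lean on these libraries where they do the work, as an engineer would, in place of code of your own. Each camera call takes 0.05 s, during which the arm holds its last target. There are 200 camera calls.

### The job

Set up the laminator for thick pouches. Without gripping the thickness lever, push it back to its off stop at the left, then push it to the right, counting the clicks, and leave it in the third one without ever going past it. Then press the start button right down and let it come up again, all without disturbing the stationery on and around the machine.

Things in the scene. Friction and masses are not known exactly. Their poses are not given: they have to be found in the camera images.
- laminator: White pouch laminator, fixed to the desk: 420 mm wide (its y), 155 mm deep (its x), flat top 90 mm above the desk; a feed tray reaches 100 mm out of its front, below 50 mm. Origin: on the desk under the housing's centre; x points out of its back, y to its left seen from the robot, z up. Only lever and button stand up from the right half of the top; a marker lies on the left half.
- off_mark (a point): Point on the laminator's top surface (90 mm above the desk) at the centre of the lever's foot when the lever is at its off stop; in the laminator's frame it lies at x -36, y -45, z 90 mm. The slot and the white marks (one per click, thicker to the right) run from here 60 mm towards the laminator's -y.
- lever_top (a point): Centre of the top of the thickness lever: an upright black tab 10 mm thick along the slot, 24 mm wide across it, its top 22 mm above the laminator's top surface. It moves with the lever.
- lever (a joint): Travel of the lever in m: 0 at the off stop (left end), growing to the right (the laminator's -y) to 0.060 at the right stop. Clicks every 12 mm: off 0, first 0.012, second 0.024, third 0.036, fourth 0.048, fifth 0.060. A hump halfway between clicks takes about 4 to 7 N to pass; then the lever drops by itself into the next click and stays. It starts in one of the first three clicks.
- start_top (a point): Centre of the top of the start button: a round white cap 22 mm across in a metal ring, in line with the lever's slot near the right end of the panel (laminator's x -36, y -170 mm), its top 8 mm above the laminator's top surface. It moves with the button.
- start (a joint): Travel of the start button in m: 0 up, 0.005 right down. It is sprung: about 1 N to begin, 3.5 N to reach the bottom.
- glue_stick: Loose upright glue stick, 29 mm across, 90 mm tall, to the right of the laminator. Origin: centre of its underside.
- marker: Loose felt marker lying on the left half of the laminator's top, 130 mm long (its x), 13 mm thick. Origin: on the top surface under its middle.
- stapler: Loose black stapler, 138 mm long (its y), 36 mm wide, about 53 mm high, to the left of the laminator. Origin: centre of its underside.
Things that resemble listed ones, but are neither listed nor needed, are in the scene too. What is meant by the glue_stick is not red, and is the larger of those in its own colour.

How it is judged (in metres and radians):
On the way, in this order (a step that is already met when the one before it is completed fails the run):
1. the lever is back at its off stop (value of joint lever below 0.003 m), for 0.1 s.
2. the lever rests in the third click (value of joint lever between 0.033 and 0.039 m), for 0.3 s.
3. the start button is pressed right down (value of joint start above 0.004 m), for 0.05 s.
At the end, for the whole second after the job is handed in: The lever rests in the third click (36 mm from off, within 3 mm), the start button is up again (less than 1.5 mm down), and glue stick, marker and stapler are within 15 mm of where they were, the glue stick upright (all of step 2 and value of joint start below 0.0015 m and distance of each of glue_stick, marker, stapler from where it was at the start of the episode below 0.015 m and angle between glue_stick's own z axis and vertical below 0.2 rad); the robot touches nothing.
It fails at once if the lever is pushed past the third click (over the hump at 42 mm) (value of joint lever above 0.042 m).
It fails at once if the lever is gripped (the fingers bear on both of its sides at once) (contact force between the fingers and lever_c0 above 2 N and contact force between the fingers and lever_c1 above 2 N).
It fails at once if a bystander is knocked or carried away (distance of any of glue_stick, marker, stapler from where it was at the start of the episode above 0.03 m).
It fails at once if the start button is pressed while the lever is not in the third click (value of joint start above 0.003 m and (value of joint lever below 0.032 m or value of joint lever above 0.04 m)).
It also fails if it takes over 48 s, if anything falls off the work surface, if the arm or the gripper's body presses on something with over 40 N, if the wrist force passes 120 N, or if a joint passes its speed limit or range.

## Working session

There is one attempt and no reset: what is moved stays moved. The work goes in short steps, each a Python script; the robot and the scene stay as the last script left them, time stands still between calls to the robot, and variables do not carry over. Pictures are saved under pics/ and viewed, at most 10 in all, crops included, and the job is handed in when it is done.

```bash
mkdir -p pics; cat > h.py <<'E'
import numpy as np, cv2
from scipy.spatial.transform import Rotation as R
from workcell import env
def camR(p):
    o=np.array(p["orientation"],float)
    return o if o.shape==(3,3) else R.from_euler('xyz',o,degrees=True).as_matrix() if o.size==3 else None
def KD(p): return np.array([[p["fx"],0,p["cx"]],[0,p["fy"],p["cy"]],[0,0,1.]]),np.array(p["D"],float)
def pix2plane(p,uv,z):
    K,D=KD(p); n=cv2.undistortPoints(np.array(uv,float).reshape(-1,1,2),K,D).reshape(-1,2)
    d=np.c_[n[:,0],-n[:,1],-np.ones(len(n))]@camR(p).T
    c=np.array(p["position"]); return c+d*((z-c[2])/d[:,2])[:,None]
def proj(p,X):
    K,D=KD(p); c=(np.atleast_2d(X)-np.array(p["position"]))@camR(p)
    return cv2.projectPoints((c*[1,-1,-1]).reshape(-1,1,3),np.zeros(3),np.zeros(3),K,D)[0].reshape(-1,2)
E
python3 - <<'E'
from h import *
for n in ("scene","top"):
    p=env.grab_frame(n); cv2.imwrite(f"pics/{n}.png",p["image"])
    print(n,p["orientation"],p["position"],p["fx"],p["D"])
    for t in ("laminator","lever_top","start_top","off_mark","glue_stick","marker","stapler"):
        try:
            for d in env.search_frame(p,t)[:4]: print(t,round(d["score"],2),np.round(d["xyz"],3),np.round(proj(p,d["xyz"])[0]))
        except Exception as e: print(t,e)
s=env.read_state();print(s)
E
```

```text
scene [45.58003281  0.33899829 74.47694509] [ 1.32971988 -0.11387949  0.81574381] 444.2949355650472 [0.01778104 0.         0.         0.         0.        ]
laminator 0.64 [0.6   0.023 0.093] [293. 199.]
lever_top 0.51 [ 0.548 -0.014  0.108] [272. 183.]
off_mark 0.58 [0.598 0.024 0.092] [293. 199.]
glue_stick 0.74 [ 0.569 -0.245  0.046] [179. 226.]
glue_stick 0.64 [ 0.626 -0.212  0.062] [193. 237.]
glue_stick 0.57 [ 0.644 -0.278  0.042] [165. 255.]
marker 0.7 [0.562 0.186 0.103] [354. 173.]
stapler 0.74 [0.504 0.338 0.048] [400. 164.]
top [ 10.59930571  -0.55660046 -90.58635688] [0.38752487 0.08291915 1.16246927] 397.7688842817693 [-0.09661868  0.          0.          0.          0.        ]
laminator 0.81 [0.516 0.036 0.088] [335. 226.]
laminator 0.65 [ 0.558 -0.119  0.098] [392. 210.]
lever_top 0.46 [ 0.539 -0.014  0.114] [354. 216.]
start_top 0.59 [ 0.56  -0.124  0.095] [393. 209.]
start_top 0.56 [ 0.543 -0.013  0.11 ] [353. 215.]
start_top 0.15 [0.559 0.182 0.098] [281. 210.]
off_mark 0.64 [0.516 0.04  0.089] [333. 226.]
glue_stick 0.65 [ 0.612 -0.208  0.079] [421. 191.]
glue_sti
[... 172 characters left out ...]
. 237.]
{'clock': 0.8, 'joint_positions': array([-5.23318268e+01,  2.20378136e+01,  4.53739651e-01, -2.95949527e-04,
       -6.84113591e+01, -1.48174755e+01]), 'qvel': array([-0.0592453 , -0.13490209,  0.02413437,  0.01607803,  0.01788422,
       -0.00613008]), 'joint_torque': array([-4.18733061e-04, -3.90411007e+01,  1.87614119e+01,  4.22414348e+00,
        1.55930064e-02, -2.63243447e-05]), 'position': array([ 0.24273323, -0.57591954,  0.2225977 ]), 'tool_rot': array([-1.79995655e+02,  1.43401198e-03, -1.57149411e+02]), 'force': array([ 0.32248923, -0.84570734, -0.59754355]), 'wrist_torque': array([-0.02116788, -0.03426756, -0.04199427]), 'finger_force': 0.0, 'opening': 0.9965655507088459}
```

View pics/scene.png

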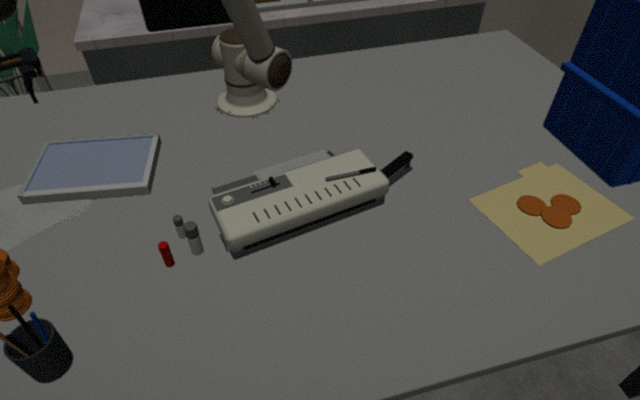

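View pics/top.png

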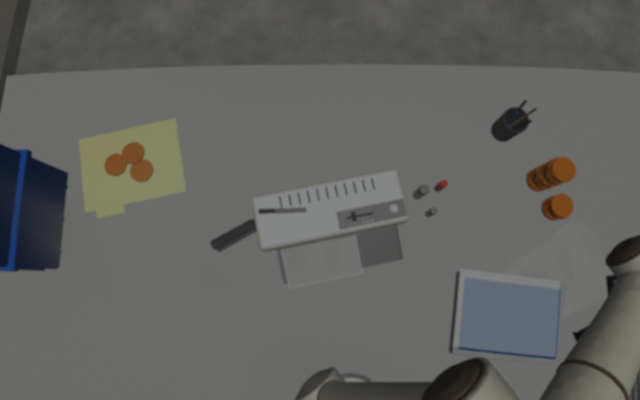

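The scene shows the laminator, with its lever at about (353,215) and button at (393,209) in the top picture. There are three glue sticks to its right:
- larger grey, (421,191) in the top picture
- small grey, (432,212)
- red, (442,185)

The larger grey one fits the description, being not red and the larger of its colour. I don't need to touch any of them. Next I'll shut the gripper and take a closer look with the wrist camera.

```bash
python3 - <<'E'
from h import *
env.gripper_to(0.0)
env.goto([0.50,-0.065,0.26],[180,0,-80])
p=env.grab_frame("wrist"); cv2.imwrite("pics/w1.png",p["image"])
print(p["position"],p["orientation"])
for t in ("lever_top","start_top","glue_stick","marker"):
    for d in env.search_frame(p,t)[:3]: print(t,round(d["score"],2),np.round(d["xyz"],4),np.round(proj(p,d["xyz"])[0]))
s=env.read_state();print(s["clock"],s["position"],s["opening"],s["joint_positions"])
E
```

```text
[ 0.51254337 -0.13443189  0.42210989] [-1.48775456e+01 -2.89927418e-02 -1.70041664e+02]
lever_top 0.44 [ 0.539  -0.0191  0.1039] [280. 217.]
start_top 0.61 [ 0.5595 -0.1237  0.1004] [275. 125.]
glue_stick 0.92 [ 0.5567 -0.2413  0.069 ] [296.  20.]
glue_stick 0.66 [ 0.6134 -0.2106  0.0874] [239.  35.]
glue_stick 0.42 [ 0.6314 -0.2677  0.0115] [246.   3.]
marker 0.53 [ 0.557  -0.1208  0.0988] [277. 128.]
4.6333 [ 0.49996853 -0.0655038   0.2599264 ] 0.008704977543477306 [ 1.10131060e+01  8.66403799e+00 -1.25558291e+01  1.64459256e-03
 -6.87898960e+01 -1.07061664e+00]
```

View pics/w1.png

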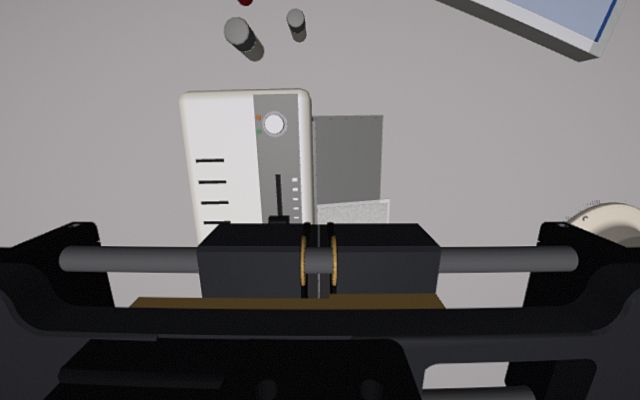

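The wrist view has the button at (275,124) and the slot's right end at about (278,176). The lever, at (280,217), is partly hidden by the gripper. I'll shift left for a clear view.

```bash
python3 - <<'E'
from h import *
env.goto([0.54,0.05,0.25],[180,0,-80])
p=env.grab_frame("wrist"); cv2.imwrite("pics/w2.png",cv2.resize(p["image"][0:250,150:450],None,fx=2.4,fy=2.4,interpolation=cv2.INTER_CUBIC))
import pickle; pickle.dump(p,open("w2.pkl","wb"))
for t in ("lever_top","start_top"):
    for d in env.search_frame(p,t)[:2]: print(t,round(d["score"],2),np.round(d["xyz"],4),np.round(proj(p,d["xyz"])[0]))
    for d in env.trace(p,t)[:1]:
        v,u=np.nonzero(d["mask"]); print(u.min(),u.max(),v.min(),v.max(),u.mean(),v.mean())
E
```

```text
lever_top 0.76 [ 0.537  -0.0163  0.1085] [333. 127.]
319 340 124 134 329.2857142857143 129.00446428571428
start_top 0.93 [ 0.562  -0.1226  0.0979] [327.  15.]
```

View pics/w2.png

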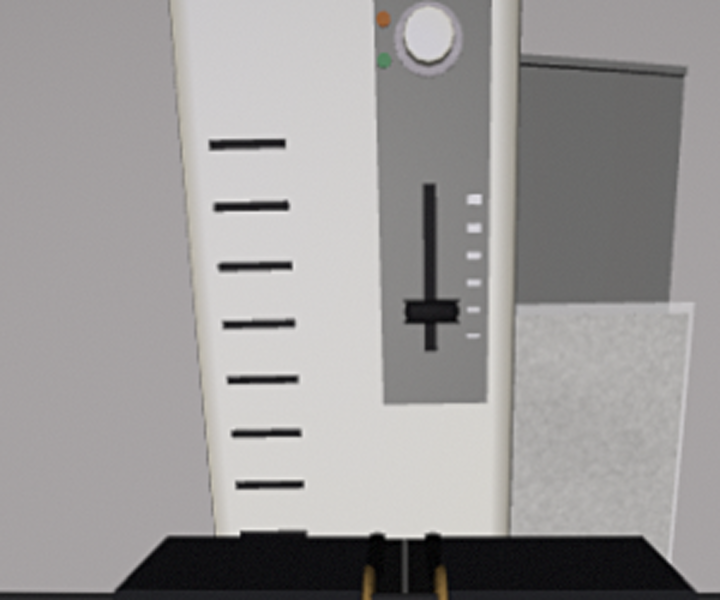

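The crop shows six marks from off at (474,336) to fifth at (474,199). The lever is at (432,310), level with the second mark, so it's in click 1. The button is at (429,34).

```bash
python3 - <<'E'
from h import *
import pickle; p=pickle.load(open("w2.pkl","rb"))
f=lambda u,v,z: pix2plane(p,[[u/2.4+150,v/2.4]],z)[0]
o,m5=f(473,336,.09),f(474,199,.09); b=f(429,34,.098); s0,s1=f(430,350,.09),f(430,184,.09); L=f(432,305,.112)
for a,c in ((o,m5),(s0,s1),(L,b)):
    d=c-a; print(a.round(4),c.round(4),np.linalg.norm(d[:2]).round(4),"yaw",np.degrees(np.arctan2(d[0],-d[1])).round(2))
E
```

```text
[ 0.5172 -0.0047  0.09  ] [ 0.5288 -0.0641  0.09  ] 0.0606 yaw 11.05
[0.5358 0.0053 0.09  ] [ 0.5493 -0.0668  0.09  ] 0.0734 yaw 10.62
[ 0.5397 -0.0154  0.112 ] [ 0.5607 -0.1236  0.098 ] 0.1102 yaw 10.98
```

```bash
cat >> h.py <<'E'
a=np.radians(10.9); U=np.array([np.sin(a),-np.cos(a),0]); B=np.array([.5607,-.1236,0]); OFF=B-.125*U
RPY=[180,0,-79.1]
def P(s,z): return list(OFF+s*U+[0,0,z])
def S():
    st=env.read_state(); q=st["position"]-OFF
    return round(st["clock"],2),"s=%.4f lat=%.4f z=%.4f F_u=%.2f Fz=%.2f"%(q@U,q@[np.cos(a),np.sin(a),0],q[2],st["force"]@U,st["force"][2])
E
python3 - <<'E'
from h import *
env.goto(P(.047,.16),RPY)
print(env.move_straight(P(.047,.098),rate=.06,force_limit=8),S())
print(env.move_straight(P(.004,.098),rate=.025,force_limit=14),S())
env.dwell(.2); print(S())
env.move_straight(P(.03,.098),rate=.08)
env.move_straight(P(.03,.16),rate=.1)
env.move_straight(P(-.03,.16),rate=.12)
print(env.move_straight(P(-.03,.098),rate=.06,force_limit=8),S())
print(env.move_straight(P(.0,.098),rate=.015,force_limit=2.5),S())
p=env.grab_frame("wrist"); cv2.imwrite("pics/w3.png",cv2.resize(p["image"][0:250,150:450],None,fx=2.4,fy=2.4,interpolation=cv2.INTER_CUBIC))
E
```

```text
False (7.22, 's=0.0471 lat=0.0004 z=0.0984 F_u=0.74 Fz=0.14')
True (8.39, 's=0.0168 lat=-0.0002 z=0.0979 F_u=2.57 Fz=1.20')
(8.59, 's=0.0168 lat=-0.0003 z=0.0977 F_u=1.97 Fz=1.51')
False (11.51, 's=-0.0301 lat=0.0004 z=0.0984 F_u=-0.48 Fz=0.32')
True (12.64, 's=-0.0142 lat=-0.0001 z=0.0977 F_u=-1.02 Fz=0.28')
```

View pics/w3.png

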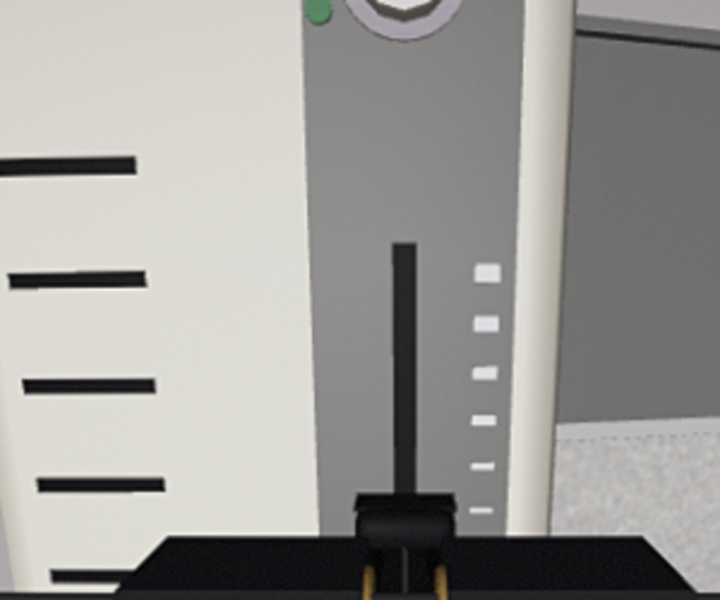

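The lever is back at off: the stop was felt about 10 mm after contact, and the lever is now level with the lowest mark at (482,510). Left-side contact is at s≈-14.5 mm, so the lever sits about 15 mm ahead of the TCP. I'll push it just over the 30 mm hump and let it drop into click 3.

```bash
python3 - <<'E'
from h import *
for k in (4,10.5,17):   # just past each hump in turn
    print(env.move_straight(P(k/1000-.0015,.098),rate=.02,force_limit=20),S())
env.dwell(.2); print(S())
env.move_straight(P(-.005,.098),rate=.08)
env.move_straight(P(-.005,.16),rate=.12)
env.move_straight(P(-.04,.16),rate=.12)
p=env.grab_frame("wrist"); cv2.imwrite("pics/w4.png",cv2.resize(p["image"][0:250,150:450],None,fx=2.4,fy=2.4,interpolation=cv2.INTER_CUBIC)); print(S())
E
```

```text
False (13.68, 's=0.0030 lat=0.0002 z=0.0982 F_u=-0.50 Fz=-0.04')
False (14.16, 's=0.0092 lat=0.0001 z=0.0981 F_u=-0.64 Fz=0.05')
False (14.63, 's=0.0159 lat=-0.0001 z=0.0980 F_u=0.32 Fz=-0.20')
(14.83, 's=0.0157 lat=-0.0001 z=0.0980 F_u=0.86 Fz=-0.18')
(16.4, 's=-0.0399 lat=-0.0002 z=0.1596 F_u=0.49 Fz=0.79')
```

View pics/w4.png

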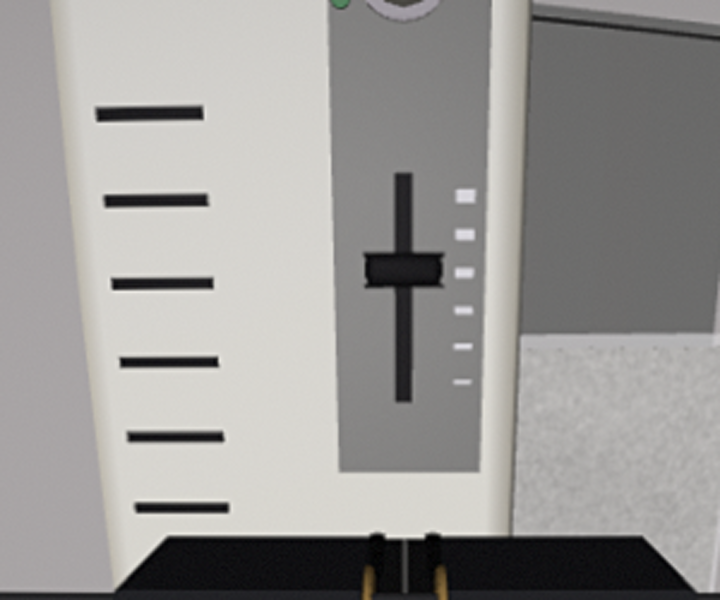

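The lever sits at (403,270), level with the fourth mark at (465,272), so it's in click 3. Next is the button.

```bash
python3 - <<'E'
from h import *
env.goto(P(.125,.15),RPY)
env.move_straight(P(.125,.105),rate=.08); env.dwell(.2); print(S())
print(env.move_straight(P(.125,.089),rate=.012,force_limit=9),S())
env.dwell(.2); print(S())
env.move_straight(P(.125,.17),rate=.08)
env.goto(P(.02,.30),RPY)
p=env.grab_frame("top"); print(S())
for t in ("glue_stick","marker","stapler"):
    for d in env.search_frame(p,t)[:3]: print(t,round(d["score"],2),np.round(d["xyz"],3))
E
```

```text
(18.02, 's=0.1251 lat=0.0004 z=0.1056 F_u=-0.06 Fz=0.05')
True (18.98, 's=0.1250 lat=0.0000 z=0.0935 F_u=-0.30 Fz=4.75')
(19.18, 's=0.1250 lat=-0.0000 z=0.0934 F_u=-0.88 Fz=5.32')
(21.06, 's=0.0204 lat=-0.0010 z=0.2977 F_u=0.22 Fz=-0.68')
glue_stick 0.72 [ 0.617 -0.206  0.079]
glue_stick 0.67 [ 0.633 -0.271  0.068]
glue_stick 0.51 [ 0.558 -0.236  0.055]
stapler 0.57 [0.491 0.334 0.055]
```

It reached z 93.4 mm with 5 N left, which suggests bottom. A firmer second press costs little and makes sure.

```bash
python3 - <<'E'
from h import *
env.goto(P(.125,.15),RPY)
env.move_straight(P(.125,.102),rate=.08); env.dwell(.2)
for z in (.099,.098,.097,.096,.095,.094): env.move_straight(P(.125,z),rate=.02); print(S())
print(env.move_straight(P(.125,.088),rate=.012,force_limit=18),S())
env.dwell(.2); print(S())
env.move_straight(P(.125,.17),rate=.08)
env.goto(P(-.03,.25),RPY)
p=env.grab_frame("wrist"); cv2.imwrite("pics/w5.png",p["image"][0:250,150:450]); print(S())
E
```

```text
(23.22, 's=0.1250 lat=-0.0001 z=0.0988 F_u=0.56 Fz=-0.28')
(23.47, 's=0.1251 lat=0.0001 z=0.0982 F_u=1.01 Fz=1.66')
(23.72, 's=0.1251 lat=0.0002 z=0.0972 F_u=-0.05 Fz=1.23')
(23.97, 's=0.1251 lat=0.0001 z=0.0961 F_u=0.78 Fz=2.17')
(24.22, 's=0.1251 lat=0.0002 z=0.0951 F_u=0.70 Fz=1.83')
(24.47, 's=0.1251 lat=0.0001 z=0.0941 F_u=0.56 Fz=2.08')
True (24.82, 's=0.1251 lat=0.0002 z=0.0934 F_u=-1.64 Fz=5.47')
(25.02, 's=0.1251 lat=0.0002 z=0.0934 F_u=-1.35 Fz=4.69')
(26.92, 's=-0.0292 lat=-0.0006 z=0.2487 F_u=0.77 Fz=0.11')
```

View pics/w5.png

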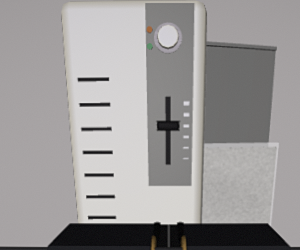

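The button was fully pressed: contact at 98.3 mm, hard bottom at 93.4 mm. In the picture the button is up at (168,36), the lever is still level with the third click's mark at (186,125), and the arm is clear.

```bash
python3 -c "
from h import *
print(env.close_job())"
```

```text
the job is handed in; nothing more can be done
None
```

I pushed the lever to off and then into the third click, pressed the start button right down (twice, to be sure) and let it come up. The job is handed in. The glue stick and stapler measured where they started, within detection error; the marker wasn't detected in the final check, but the arm never went near it.

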